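Release the pinch clamp and take one lid from the stack

TASK

Free the stack of enclosure lids by pinching together the two red side buttons of the yellow-and-black clamp on top of it; lift the clamp off and stand it, right way up, on bare bench clear of the magazine and of the small plain dark-blue pad. Then take only the top lid, its smooth face staying up, and lay it down flat, roughly central, on that dark-blue pad, without dropping it. Leave the other two lids stacked in the magazine and do not disturb the bottle and the solder spool standing near by.

Things in the scene. Friction and masses are not known exactly. Their poses are not given: they have to be found in the camera images.
- magazine: Grey base plate 150x100x10 mm fixed to the bench, holding three stacked lids. Origin: centre of underside; x along the long side. Four aluminium corner posts (x=+-40..52, y=+-32..46 mm, 73 high) end in catch lips (y=+-34..46, underside 66.5 up); end cheeks at x=+-62..67, 58 high. From x=-40 to +40 both long sides of the stack are open. Lies left or right on the bench, yaw within 0.3.
- clamp: Clamp on the stack: black plate 118x58x7 mm, yellow block 56x40 mm (x, y) on it up to 51 mm, a red button on each y side. Hooks on the buttons reach 10 mm past the plate's long edges under the post lips (1.5 mm play) until both buttons are pushed in; they spring out when let go. Origin: centre of the flat underside it stands on, 52 mm above the bench at first; x as the magazine's. 0.2 kg.
- clamp_grip (a point): Point midway between the two red buttons, 30 mm above the clamp's underside. Each button is 30 mm wide (x), 13 to 47 mm above the underside; outer faces 62 mm apart (y=+-31) at rest, 46 mm fully pinched. Lifted straight up with the buttons kept pinched, the clamp comes out.
- button_left (a joint): Push-in travel of the red button on the clamp's +y side: 0 out, 0.008 m fully in; the hooks are clear of the lips from about 0.006. Spring: 2.4 N at the start, 7.2 N fully in.
- button_right (a joint): The same for the button on the clamp's -y side.
- lid_top: Uppermost of three equal cast aluminium lids, smooth face up: flange 120x60x6 mm (x, y, z) over a narrower rim 112x50x8 mm, 14 mm in all. They stand directly on one another, so under each flange is an 8 mm high gap, 5 mm deep, before the next flange. Origin: centre of the rim's underside, in the stack 38 mm above the bench (flange 46 to 52). 0.15 kg; 2 mm play to the posts.
- lid_middle: The second lid, same form; origin 24 mm above the bench.
- lid_bottom: The lowest lid, same form; origin 10 mm above the bench.
- pad: Small plain dark-blue pad (not the light-blue mat far back), 170 (x) x 110 (y) x 6 mm fixed on the bench, a thin black outline near its edge; origin at the centre of its underside, its top 6 mm above the bench.
- solder_spool: Bystander: red reel of solder, 63 mm across, 42 mm high, standing; origin at the centre of its underside.
- ipa_bottle: Bystander: white bottle, 66 mm across, 112 mm high; origin at the centre of its underside.

How it is judged:
By the outcome, as a careful person would: the job done as asked, in the order asked, and still so for the second after the job is handed in, with the robot touching nothing.
It also fails if it takes over 64 s, if anything falls off the work surface, if the arm or the gripper's body presses on something with over 40 N, if the wrist force passes 120 N, or if a joint passes its speed limit or range.

ROBOT

A 6-joint arm with a two-finger parallel gripper is mounted at the origin on a cart in front of the work surface, level with it; the furniture and walls round the work are solid. World frame = base frame: x ahead of the robot, y to its left, z up, the work surface at z = 0. Lengths are in m, angles in rad, forces in N, time in s.
With the tool pointing down it reaches from about 0.35 to 0.775 m from the base axis. Payload 5.5 kg.
Tool frame: the origin (TCP) lies at the very end of the fingers, on their centre line; the grasp point (between the pads) lies 19 mm behind it; z points along the fingers, y is the line along which they close (so a half turn about z gives the same grasp; the last joint's range is limited). The gripper opens to 85 mm and grips with 20 to 120 N. Pads are 22 mm wide; open, the fingers measure 114 mm over their backs; the gripper's body (76 mm by 85 mm) begins 54 mm behind the grasp point. The pads swing forward as they close: fully open they stand 13 mm farther back than shut.
Start: joints at [1.003, 0.313, 0.046, 1.304, 0, 1.431], TCP at [0.239, 0.523, 0.231] pointing down, gripper open.
Joint ranges: [-2.76, 2.76], [-0.86, 1.69], [-1.03, 1.26], [-2.2, 2.34], [-1.47, 1.5], [-3.14, 3.14]. Speed limits (rad/s): [2.57, 2.57, 3.14, 3.14, 3.14, 3.14].

INTERFACE

Orientations are given as a unit quaternion [w, x, y, z].
In Python, from workcell import env, read_camera, get_calibration gives the robot as it stands.
- The arm moves only by the tool jog_arm, never from a script. Its argument "motion" is one flat list of numbers, 7 for each row, row after row: the shift along the tool's x, y, z as a fraction of full scale, then the turn, a rotation vector about the tool's x, y, z as a fraction of full scale, then the opening, from 0 (shut) to 1 (fully open). In form: [x, y, z, wx, wy, wz, grip, x, y, z, wx, wy, wz, grip, ...]. A call has 1 to 12 rows; each row is the pose to reach, as a shift and turn from the pose commanded when the call began, along the tool's axes at that moment; what a row does not reach only later rows make up. Full scale, the value 1, is 0.2 m for a shift and 90 degrees for a turn. A row lasts 1/8 s, in which the tool goes at most 62.5 mm and 10.7 degrees, less where a joint would pass 70% of its speed; a pose out of reach is approached as far as the arm can. A call with a number of a shift or a turn outside -1 to 1 is refused whole. A call with a gripper value outside its range is refused whole. The fingers move at their own pace and stop on an object; "newtons" is the grip in N (left out, the last holds). Time passes only in rows, so rows that repeat a pose let the fingers close. It gives the time, the measured TCP pose, the force, the opening and the grip force at its end, in the units of the state.
- env.get_state(): the state, without advancing time (a new reading comes with each control period).
- read_camera(name): name is "side" or "top" or "wrist"; returns the picture (384x512x3 uint8, red, green, blue); there is no depth.
- get_calibration(name): a dict with "fx", "fy", "cx", "cy" (pixels), "dist" ([k1, k2, p1, p2, k3] as OpenCV has them; the pictures are not rectified), "world_from_camera" (4x4, takes a point from camera to world coordinates). Camera axes: x right, y down, z forward; pixel columns grow to the right and rows downward; lengths in m; the calibration is good to about 2 mm. A picture is of the moment at which its call begins: read the wrist's pose just before it. get_calibration takes no time and is no camera call; for the wrist camera it gives the pose at the moment of the call.
- env.hand_in(): hands the job in; it is judged then, once.
The state is a dict: "clock": time; "joint_pos": joint angles; "qvel": joint speeds; "tau": joint torques, N m; "tcp_pos": TCP position; "orientation": TCP orientation; "wrist_force": force on the tool from outside, world axes, zero at the start; "ft_torque": the same for the moment, N m; "finger_gap": finger opening in m; "grip_force": force on a finger pad.
Only numpy, scipy, OpenCV 4.12 (cv2) and the standard library are available. Lean on these libraries where they do the work, as an engineer would, in place of code of your own. Each camera call takes 0.05 s, during which the arm holds its last target. There are 200 camera calls.

## Working session

There is one attempt and no reset: what is moved stays moved. The work goes in short steps, Python scripts to look and compute and a tool call to move; the robot and the scene stay as the last step left them, time stands still between calls to the robot, and variables do not carry over. Pictures are saved under pics/ and viewed, at most 10 in all, crops included, and the job is handed in when it is done.

Besides the shell and the picture viewer there is one more tool, called after ">>>" by a JSON object that holds its "op" and its "data", one argument or row to a line. jog_arm: Moves the arm, as the interface text tells. Shift numbers are shares of 0.2 m and turn numbers shares of 90 degrees, none past 1 either way. Its arguments: {"type":"object","properties":{"motion":{"type":"array","items":{"type":"number"}},"newtons":{"type":"number"}},"required":["motion"]}

```bash
ls; mkdir -p pics
python3 - <<'E'
from workcell import env, read_camera, get_calibration
import cv2,numpy as np
print(env.get_state())
for n in ("top","side"):
    c=get_calibration(n);print(n,c)
    cv2.imwrite(f"pics/{n}0.png",cv2.resize(read_camera(n)[:,:,::-1],(800,600),interpolation=cv2.INTER_CUBIC))
E
```

```text
pics
{'clock': 0.0, 'joint_pos': array([ 1.00340026e+00,  3.14025784e-01,  4.49695599e-02,  1.30361867e+00,
       -1.79377916e-05,  1.43119047e+00]), 'qvel': array([-7.23334576e-04,  5.63914870e-05,  7.72275202e-04, -8.32464592e-04,
       -1.26533209e-03,  1.62577763e-05]), 'tau': array([-1.86412381e-04, -4.80627000e+01,  2.98533350e+01,  1.95353612e-02,
       -5.23119706e-05,  1.76057466e-05]), 'tcp_pos': array([0.23827722, 0.52272931, 0.2303906 ]), 'orientation': array([-3.16750261e-04,  2.12267741e-01,  9.77211095e-01, -8.84307224e-04]), 'wrist_force': array([-0.36278152, -0.21104777, -0.4284969 ]), 'ft_torque': array([0.0472709 , 0.03787181, 0.03701521]), 'grip_force': 0.0, 'finger_gap': 0.08483044399855746}
top {'fx': 477.06198098986926, 'fy': 477.06198098986926, 'cx': 255.45259831249913, 'cy': 177.68385311030235, 'dist': array([0.02900626, 0.        , 0.        , 0.        , 0.        ]), 'world_from_camera': array([[ 3.75764163e-03, -9.81831840e-01,  1.89715886e-01,
         3.73479647e-01],
       [-9.99892408e-01, -9.98954023e-04,  1.46346863e-02,
        -2.72994554e-02],
       [-1.41792835e-02, -1.89750466e-01, -9.81729957e-01,
         1.04558104e+00],
       [ 0.00000000e+00,  0.00000000e+00,  0.00000000e+00,
         1.00000000e+00]])}
side {'fx': 471.168994440119, 'fy': 471.168994440119, 'cx': 256.92681056003556, 'cy': 190.08530618130334, 'dist': array([-0.13764361,  0.        ,  0.        ,  0.        ,  0.        ]), 'world_from_camera': array([[-9.24015911e-01, -1.97314096e-01,  3.27508388e-01,
         2.81309092e-01],
       [-3.82353467e-01,  4.75382446e-01, -7.92349264e-01,
         6.71554367e-01],
       [ 6.49940332e-04, -8.57367294e-01, -5.14704673e-01,
         5.23731275e-01],
       [ 0.00000000e+00,  0.00000000e+00,  0.00000000e+00,
         1.00000000e+00]])}
```

View pics/top0.png

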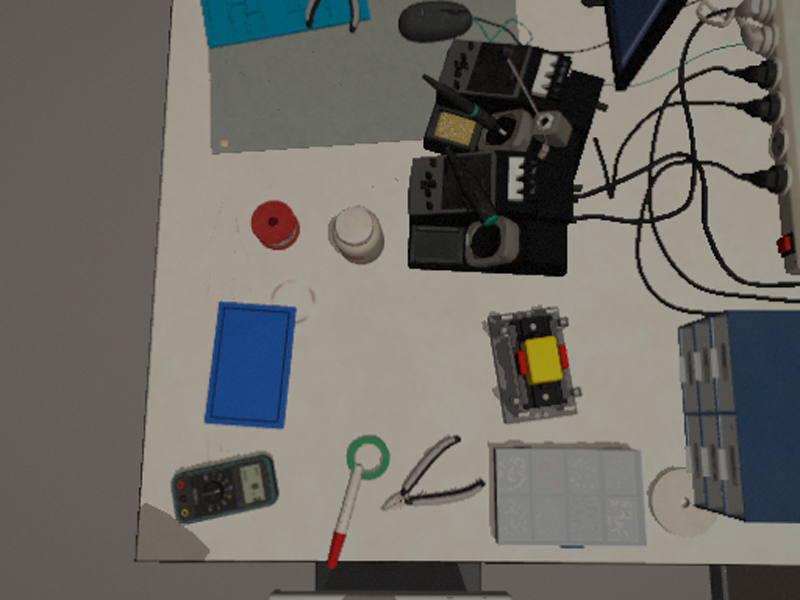

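View pics/side0.png

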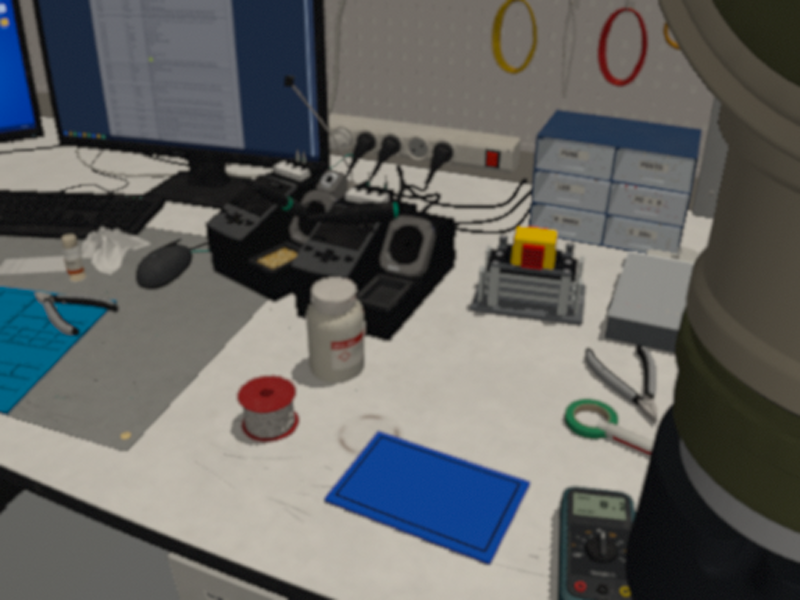

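Top view (800x600): pad corners are about (219,302), (296,308), (284,428) and (206,423). The magazine is about (533,363) with the clamp block top near (544,360), the bottle (357,235), the spool (275,225), and there is free bench around (400,350).

```bash
cat > h.py <<'E'
from workcell import env, read_camera, get_calibration
import cv2,numpy as np
def cal(n):
    c=get_calibration(n);K=np.array([[c['fx'],0,c['cx']],[0,c['fy'],c['cy']],[0,0,1]])
    return K,c['dist'],c['world_from_camera']
def ray(c,uv,z):
    K,d,T=c
    p=cv2.undistortPoints(np.array(uv,float).reshape(-1,1,2),K,d).reshape(-1,2)
    r=np.c_[p,np.ones(len(p))]@T[:3,:3].T; o=T[:3,3]
    return o+r*((z-o[2])/r[:,2])[:,None]
def proj(c,P):
    K,d,T=c;W=np.linalg.inv(T)
    return cv2.projectPoints(np.array(P,float).reshape(-1,1,3),cv2.Rodrigues(W[:3,:3])[0],W[:3,3],K,d)[0].reshape(-1,2)
E
python3 - <<'E'
from h import *
c=cal("top");s=.64
f=lambda uv,z:ray(c,(np.array(uv)+.5)*s-.5,z)
p=f([(219,302),(296,308),(284,428),(206,423)],.006);print(p,p.mean(0))
print(np.linalg.norm(np.diff(p,axis=0),axis=1))
print("block",f([(544,360)],.103),"bench free",f([(400,350),(300,290),(480,430)],0),"bottle",f([(357,220)],.112),"spool",f([(275,222)],.042))
im=read_camera("top")[185:280,300:380]
cv2.imwrite("pics/c.png",cv2.resize(im[:,:,::-1],None,fx=6,fy=6,interpolation=cv2.INTER_CUBIC))
E
```

```text
[[0.53941856 0.24326504 0.006     ]
 [0.5309701  0.13404225 0.006     ]
 [0.36511513 0.14531633 0.006     ]
 [0.37165259 0.25246474 0.006     ]] [0.45178909 0.19377209 0.006     ]
[0.10954905 0.1662377  0.10734766]
block [[ 0.45080628 -0.19524514  0.103     ]] bench free [[ 0.47258445 -0.01290487  0.        ]
 [ 0.55783018  0.13004989  0.        ]
 [ 0.36335468 -0.12294886  0.        ]] bottle [[0.63027344 0.0418913  0.112     ]] spool [[0.64660362 0.16137939 0.042     ]]
```

View pics/c.png

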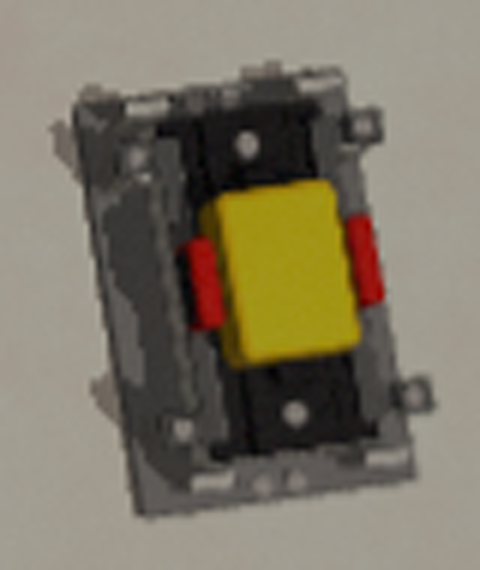

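Crop: block top corners (222,193), (332,183), (358,350) and (243,360). Plate bolts are at (246,144) and (295,413), base plate corners at (78,100), (137,515) and (413,475), and all four post tops are visible.

Run:
```python
from h import *
c=cal("top")
f=lambda uv,z:ray(c,(np.array(uv)+.5)/6-.5+[300,185],z)
b=f([(222,193),(332,183),(358,350),(243,360)],.103);print("block",b.mean(0),np.linalg.norm(np.diff(b,axis=0),axis=1))
print([np.arctan2(*(v[[1,0]])) for v in (b[0]-b[3],b[1]-b[2])])
q=f([(246,144),(295,413)],.061);print("bolts",q.mean(0),np.arctan2(*(q[0]-q[1])[[1,0]]))
g=f([(78,100),(137,515),(413,475)],.010);print("base",(g[0]+g[2])/2,np.arctan2(*(g[0]-g[1])[[1,0]]),np.arctan2(*(g[1]-g[2])[[1,0]])-np.pi/2,np.linalg.norm(np.diff(g,axis=0),axis=1))
p=f([(140,157),(365,125),(415,393),(182,428)],.073);print("posts",p.mean(0),np.linalg.norm(np.diff(p,axis=0),axis=1),[np.arctan2(*(v[[1,0]])) for v in (p[0]-p[3],p[1]-p[2])])
from scipy.spatial.transform import Rotation as R
o=env.get_state()['orientation'];r=R.from_quat(o[[1,2,3,0]]);print(r.as_matrix())
```

```text
block [ 0.45172144 -0.19471434  0.103     ] [0.03629496 0.05481419 0.03748869]
[np.float64(0.09523067174244203), np.float64(0.117003309279793)]
bolts [ 0.45306794 -0.19583946  0.061     ] 0.14821261653095313
base [ 0.45445064 -0.19474598  0.01      ] 0.12030742299569723 0.14673125937992393 [0.14916932 0.09879534]
posts [ 0.45303604 -0.19549772  0.073     ] [0.07746246 0.09113664 0.07883856] [np.float64(0.12916392414097286), np.float64(0.14413904930741808)]
[[-9.09884602e-01  4.14860781e-01 -7.37272504e-04]
 [ 4.14861395e-01  9.09883870e-01 -1.16880331e-03]
 [ 1.85941707e-04 -1.36934203e-03 -9.99999045e-01]]
```

Everything agrees: magazine at about (0.453,-0.195) with yaw 0.13, pad at (0.452,0.194) with yaw -0.06. I'll set the clamp down near (0.46,0.00).

>>> {"op": "jog_arm", "data": {
  "motion": [-0.25,-0.29,0,0,0,0,1,-0.5,-0.58,0,0,0,0,1,-0.82,-0.94,0,0,0,0,1,-0.82,-0.94,0,0,0,0,1,-0.82,-0.94,0,0,0,0,1],
  "newtons": 40
}}

```text
clock: 0.78
tcp_pos: [0.3105, 0.2807, 0.2313]
orientation: [0.0, 0.216, 0.976, -0.0]
wrist_force: [-0.1, 0.0, -0.2]
finger_gap: 0.0856
grip_force: 0.0
```

>>> {"op": "jog_arm", "data": {
  "motion": [-0.25,-0.29,0,0,0,0,1,-0.5,-0.58,0,0,0,0,1,-0.82,-0.94,0,0,0,0,1,-0.82,-0.94,0,0,0,0,1,-0.82,-0.94,0,0,0,0,1]
}}

```text
clock: 1.4
tcp_pos: [0.3826, 0.0417, 0.2312]
orientation: [0.0, 0.216, 0.976, -0.0]
wrist_force: [-0.8, -0.4, -0.5]
finger_gap: 0.0858
grip_force: 0.0
```

>>> {"op": "jog_arm", "data": {
  "motion": [-0.25,-0.29,0,0,0,-0.1,1,-0.5,-0.58,0,0,0,-0.2,1,-0.82,-0.94,0,0,0,-0.3,1,-0.82,-0.94,0,0,0,-0.354,1,-0.82,-0.94,0,0,0,-0.354,1,-0.82,-0.94,0,0,0,-0.354,1,-0.82,-0.94,0,0,0,-0.354,1]
}}

```text
clock: 2.28
tcp_pos: [0.452, -0.1919, 0.2311]
orientation: [-0.0, -0.065, 0.998, 0.001]
wrist_force: [0.2, 0.8, 0.2]
finger_gap: 0.0856
grip_force: 0.0
```

```bash
cat >> h.py <<'E'
from scipy.spatial.transform import Rotation as R
def st():
    s=env.get_state();o=s['orientation'];M=R.from_quat(o[[1,2,3,0]]).as_matrix()
    print("t",s['clock'],"tcp",s['tcp_pos'].round(4),"yaw_y-90",round(np.degrees(np.arctan2(M[1,1],M[0,1]))-90,2),"z",M[:,2].round(4),"gap",s['finger_gap'],"F",s['wrist_force'].round(1),s['grip_force'])
    return s['tcp_pos'],M
def to(P,yaw):
    "tool-frame jog numbers to reach world P with tool y at 90deg+yaw"
    p,M=st();T=np.array([[np.sin(yaw),0,0]]);c,s_=np.cos(yaw),np.sin(yaw)
    G=np.array([[-c,-s_,0],[-s_,c,0],[0,0,-1]]).T if 0 else np.c_[[-c,-s_,0],[-s_,c,0],[0,0,-1]]
    print("jog",(M.T@(np.array(P)-p)/.2).round(3),(R.from_matrix(M.T@G).as_rotvec()/(np.pi/2)).round(4))
E
python3 - <<'E'
from h import *
to([.4527,-.1955,.066],.132)
im=read_camera("wrist");cv2.imwrite("pics/w1.png",cv2.resize(im[:,:,::-1],(800,600),interpolation=cv2.INTER_CUBIC))
E
```

```text
t 2.275 tcp [ 0.452  -0.1919  0.2311] yaw_y-90 7.46 z [-8.0e-04  1.2e-03 -1.0e+00] gap 0.08560202314730846 F [0.2 0.8 0.2] 0.0
jog [-0.001 -0.019  0.826] [ 0.0008 -0.0004 -0.0011]
```

View pics/w1.png

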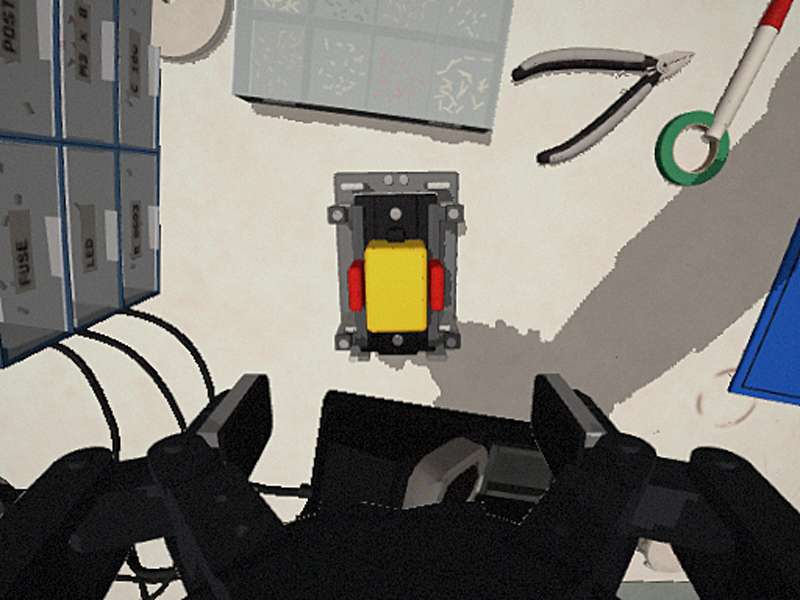

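Wrist view: block top corners are about (366,245), (426,242), (428,330) and (368,332). Post tops are (337,215), (454,214), (452,341) and (344,342), plate bolts (396,213) and (398,340), and the fingers are wide open.

Run:
```python
from h import *
c=cal("wrist")
f=lambda uv,z:ray(c,(np.array(uv)+.5)*.64-.5,z)
an=lambda v:round(np.arctan2(v[1],v[0]),3)
for n,q,z in (("block",[(366,245),(426,242),(428,330),(368,332)],.103),("posts",[(337,215),(454,214),(452,341),(344,342)],.073),):
    b=f(q,z);print(n,b.mean(0),np.linalg.norm(np.diff(b,axis=0),axis=1),an(b[3]-b[0]),an(b[2]-b[1]))
q=f([(396,213),(398,340)],.061);print(q.mean(0),an(q[1]-q[0]))
q=f([(350,287),(443,285)],.099);print("buttons",q.mean(0),np.linalg.norm(q[1]-q[0]))
```

```text
block [ 0.44949156 -0.19368949  0.103     ] [0.03701356 0.05717861 0.0390481 ] 0.131 0.167
posts [ 0.45098329 -0.19394721  0.073     ] [0.07879119 0.09081269 0.07859828] 0.147 0.145
[ 0.45251009 -0.19367416  0.061     ] 0.142
buttons [ 0.44890202 -0.194149    0.099     ] 0.05967263469871614
```

>>> {"op": "jog_arm", "data": {
  "motion": [0.004,-0.013,0.2,0,0,-0.005,1,0.004,-0.013,0.4,0,0,-0.005,1,0.004,-0.013,0.6,0,0,-0.005,1,0.004,-0.013,0.74,0,0,-0.005,1,0.004,-0.013,0.826,0,0,-0.005,1,0.004,-0.013,0.826,0,0,-0.005,1,0.004,-0.013,0.826,0,0,-0.005,1],
  "newtons": 30
}}

```text
clock: 3.2
tcp_pos: [0.4523, -0.1962, 0.0671]
orientation: [0.001, -0.069, 0.998, -0.0]
wrist_force: [-0.3, -0.5, 0.1]
finger_gap: 0.0854
grip_force: 0.0
```

>>> {"op": "jog_arm", "data": {
  "motion": [0,0,0,0,0,0,0.5,0,0,0,0,0,0,0.3,0,0,0,0,0,0,0,0,0,0,0,0,0,0,0,0,0,0,0,0,0,0,0,0,0,0,0,0,0,0,0,0,0,0,0,0,0,0,0,0,0,0]
}}

```text
clock: 4.2
tcp_pos: [0.4526, -0.1963, 0.0679]
orientation: [0.001, -0.068, 0.998, 0.0]
wrist_force: [-2.0, 4.9, 11.9]
finger_gap: 0.0448
grip_force: 29.7
```

Run:
```python
from h import *
st()
im=read_camera("side")[130:220,280:400];w=read_camera("wrist")[100:340,100:420]
a=cv2.resize(im[:,:,::-1],(400,300),interpolation=cv2.INTER_CUBIC);b=cv2.resize(w[:,:,::-1],(400,300))
cv2.imwrite("pics/w2.png",np.hstack([a,b]))
st()
```

```text
t 4.2 tcp [ 0.4526 -0.1963  0.0679] yaw_y-90 7.83 z [ 2.5e-03  7.0e-04 -1.0e+00] gap 0.04482650732843867 F [-2.   4.9 11.9] 29.73972737789154
t 4.3 tcp [ 0.4526 -0.1963  0.0679] yaw_y-90 7.83 z [ 2.5e-03  6.0e-04 -1.0e+00] gap 0.0440065581193055 F [-2.9  5.1 11.6] 29.739818572998047
```

View pics/w2.png

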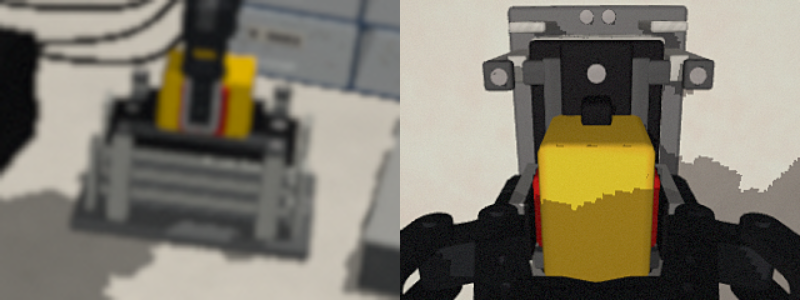

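The clamp is fully pinched: gap is about 45 mm, and the fingers sit mid-button in both views. Lifting next.

>>> {"op": "jog_arm", "data": {
  "motion": [0,0,-0.04,0,0,0,0,0,0,-0.1,0,0,0,0,0,0,-0.16,0,0,0,0,0,0,-0.16,0,0,0,0]
}}

```text
clock: 4.8
tcp_pos: [0.4526, -0.1974, 0.0993]
orientation: [0.001, -0.068, 0.998, -0.001]
wrist_force: [-0.3, -0.7, -2.3]
finger_gap: 0.0437
grip_force: 31.7
```

Run:
```python
from h import *
st()
im=read_camera("side")[120:220,280:400];w=read_camera("wrist")[100:340,100:420]
a=cv2.resize(im[:,:,::-1],(400,333),interpolation=cv2.INTER_CUBIC);b=cv2.resize(w[:,:,::-1],(400,333))
cv2.imwrite("pics/w3.png",np.hstack([a,b]))
```

```text
t 4.8 tcp [ 0.4526 -0.1974  0.0993] yaw_y-90 7.79 z [ 0.002  -0.0013 -1.    ] gap 0.04370060715918722 F [-0.3 -0.7 -2.3] 31.71912431716919
```

View pics/w3.png

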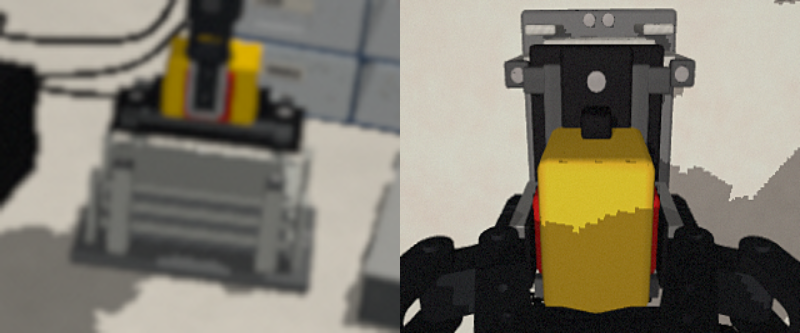

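The clamp is free of the posts, and the -2.3 N reading matches its weight. Next: up, across to open bench, then down.

>>> {"op": "jog_arm", "data": {
  "motion": [0,0,-0.15,0,0,0,0,0,0,-0.25,0,0,0,0,-0.04,0.2,-0.25,0,0,0,0,-0.08,0.45,-0.25,0,0,0,0,-0.12,0.7,-0.25,0,0,0,0,-0.17,0.9,-0.25,0,0,0,0,-0.17,0.96,-0.1,0,0,0,0,-0.17,0.96,0.1,0,0,0,0,-0.17,0.96,0.25,0,0,0,0,-0.17,0.96,0.36,0,0,0,0,-0.17,0.96,0.38,0,0,0,0,-0.17,0.96,0.38,0,0,0,0]
}}

```text
clock: 6.4
tcp_pos: [0.4594, -0.0019, 0.0222]
orientation: [-0.0, -0.068, 0.998, 0.0]
wrist_force: [1.3, 0.5, -2.3]
finger_gap: 0.044
grip_force: 31.7
```

Run:
```python
from h import *
st()
im=read_camera("side")[130:280,170:370]
cv2.imwrite("pics/w4.png",cv2.resize(im[:,:,::-1],(800,600),interpolation=cv2.INTER_CUBIC))
```

```text
t 6.4 tcp [ 0.4594 -0.0019  0.0222] yaw_y-90 7.8 z [-4.e-04  1.e-04 -1.e+00] gap 0.044023477713797 F [ 1.3  0.5 -2.3] 31.745429635047913
```

View pics/w4.png

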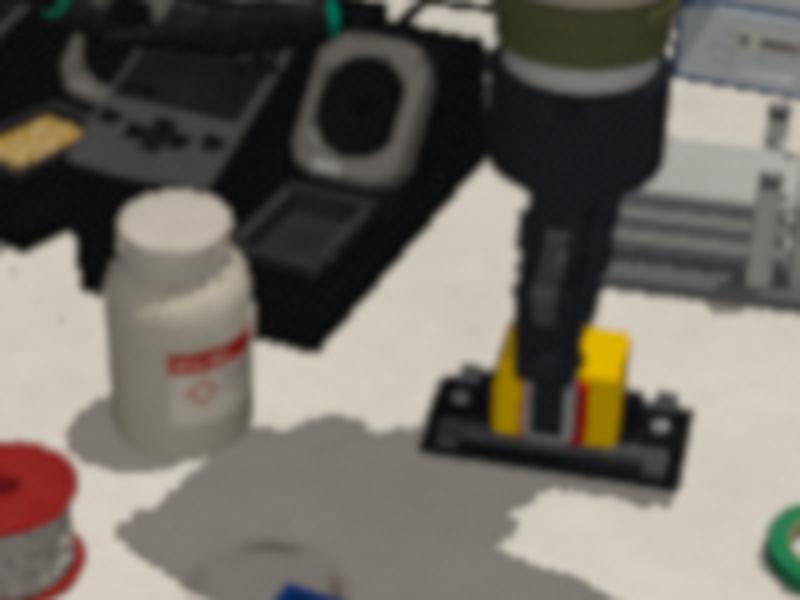

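The clamp is level and just above clear bench. Lowering it the last few mm.

>>> {"op": "jog_arm", "data": {
  "motion": [0,0,0.01,0,0,0,0,0,0,0.02,0,0,0,0,0,0,0.03,0,0,0,0,0,0,0.03,0,0,0,0]
}}

```text
clock: 6.95
tcp_pos: [0.4597, -0.0019, 0.0162]
orientation: [0.0, -0.068, 0.998, -0.0]
wrist_force: [0.8, -1.1, -1.0]
finger_gap: 0.044
grip_force: 32.0
```

Contact is just starting, with the load down to 1 N. I'll go down a touch more, then open slowly.

>>> {"op": "jog_arm", "data": {
  "motion": [0,0,0.004,0,0,0,0,0,0,0.007,0,0,0,0,0,0,0.007,0,0,0,0]
}}

```text
clock: 7.32
tcp_pos: [0.4597, -0.0019, 0.016]
orientation: [0.0, -0.068, 0.998, -0.0]
wrist_force: [-4.7, 1.0, 12.2]
finger_gap: 0.0439
grip_force: 35.4
```

>>> {"op": "jog_arm", "data": {
  "motion": [0,0,0,0,0,0,0.7,0,0,0,0,0,0,1,0,0,0,0,0,0,1,0,0,-0.15,0,0,0,1,0,0,-0.4,0,0,0,1,0,0,-0.65,0,0,0,1,0.04,-0.25,-0.65,0,0,0,1,0.1,-0.55,-0.65,0,0,0,1,0.15,-0.8,-0.65,0,0,0,1,0.17,-0.95,-0.65,0,0,0,1,0.17,-0.95,-0.65,0,0,0,1,0.17,-0.95,-0.65,0,0,0,1]
}}

```text
clock: 8.82
tcp_pos: [0.4512, -0.1942, 0.1444]
orientation: [-0.0, -0.068, 0.998, 0.0]
wrist_force: [-0.8, -0.1, 0.0]
finger_gap: 0.0853
grip_force: 0.0
```

Run:
```python
from h import *
st();c=cal("wrist");print(proj(c,[[.4527,-.1955,.052]]))
w=read_camera("wrist");t=read_camera("top")[170:290,100:390]
b=cv2.resize(w[:,:,::-1],(560,420));a=cv2.resize(t[:,:,::-1],(400,166))
o=np.zeros((600,800,3),np.uint8);o[:420,:560]=b;o[420:586,:400]=a
cv2.imwrite("pics/w5.png",o)
st()
```

```text
t 8.825 tcp [ 0.4512 -0.1942  0.1444] yaw_y-90 7.79 z [-7.e-04  9.e-04 -1.e+00] gap 0.08532216020259238 F [-0.8 -0.1  0. ] 0.0
[[253.38307331 198.67431735]]
t 8.925 tcp [ 0.4513 -0.1937  0.1445] yaw_y-90 7.87 z [-5.e-04  6.e-04 -1.e+00] gap 0.08561987593075938 F [ 0.8  0.5 -0.4] 0.0
```

View pics/w5.png

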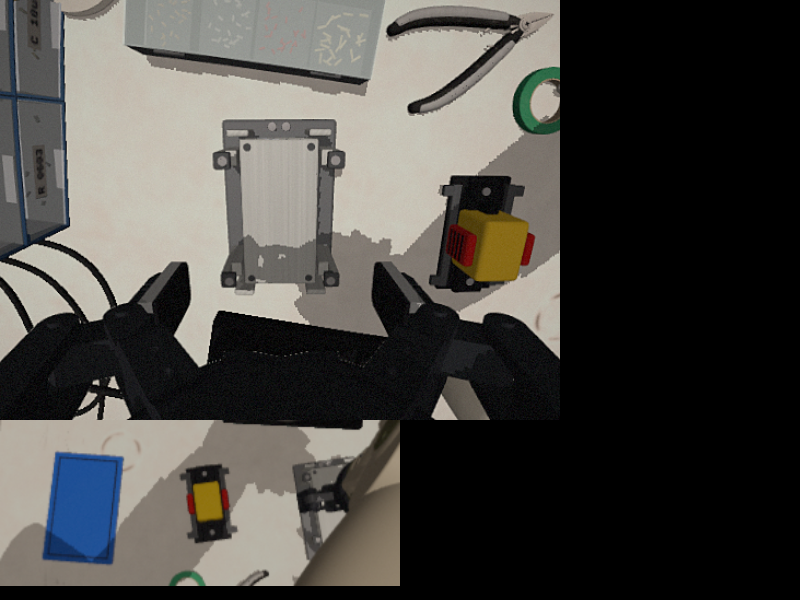

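The clamp stands upright on bare bench between pad and magazine. Lid corners in the composite are about (240,137), (317,137), (319,282) and (243,283), and the inner fingertip edges are near (188,263) and (373,263).

Run:
```python
from h import *
c=cal("wrist");s=512/560
f=lambda uv,z:ray(c,(np.array(uv)+.5)*s-.5,z)
an=lambda v:round(np.arctan2(v[1],v[0]),3)
b=f([(240,137),(317,137),(319,282),(243,283)],.052);print("lid",b.mean(0),np.linalg.norm(np.diff(b,axis=0),axis=1),an(b[3]-b[0]),an(b[2]-b[1]))
p,M=st()
for d in (0,.006,.013):
  for y in (-.0427,.0427):
    print(d,y,((proj(c,[p+M@[x,y,-d] for x in(.011,-.011)])+.5)/s-.5).round(1).tolist())
to([*b.mean(0)[:2],.037],.14)
```

```text
lid [ 0.45036548 -0.1931997   0.052     ] [0.05730825 0.11962621 0.06453327] 0.122 0.182
t 8.925 tcp [ 0.4513 -0.1937  0.1445] yaw_y-90 7.87 z [-5.e-04  6.e-04 -1.e+00] gap 0.08561987593075938 F [ 0.8  0.5 -0.4] 0.0
0 -0.0427 [[192.4, 245.8], [196.0, 285.4]]
0 0.0427 [[363.8, 245.8], [360.6, 285.3]]
0.006 -0.0427 [[189.0, 250.5], [192.8, 291.3]]
0.006 0.0427 [[367.0, 250.4], [363.5, 291.2]]
0.013 -0.0427 [[184.7, 256.4], [188.9, 298.7]]
0.013 0.0427 [[371.0, 256.3], [367.2, 298.7]]
t 8.925 tcp [ 0.4513 -0.1937  0.1445] yaw_y-90 7.87 z [-5.e-04  6.e-04 -1.e+00] gap 0.08561987593075938 F [ 0.8  0.5 -0.4] 0.0
jog [0.004 0.003 0.538] [ 0.0004 -0.0002 -0.0017]
```

>>> {"op": "jog_arm", "data": {
  "motion": [0,-0.004,0.2,0,0,0,1,0,-0.004,0.38,0,0,0,1,0,-0.004,0.5,0,0,0,1,0,-0.004,0.538,0,0,0,1,0,-0.004,0.538,0,0,0,1,0,-0.004,0.538,0,0,0,1],
  "newtons": 30
}}

```text
clock: 9.68
tcp_pos: [0.4525, -0.1958, 0.0382]
orientation: [0.001, -0.068, 0.998, -0.001]
wrist_force: [-0.7, 0.5, 0.2]
finger_gap: 0.0855
grip_force: 0.0
```

>>> {"op": "jog_arm", "data": {
  "motion": [0,0,0,0,0,0,0.75,0,0,0,0,0,0,0.65,0,0,0,0,0,0,0.5,0,0,0,0,0,0,0.5,0,0,0,0,0,0,0.5,0,0,0,0,0,0,0.5]
}}

```text
clock: 10.42
tcp_pos: [0.4522, -0.1959, 0.0381]
orientation: [0.001, -0.068, 0.998, -0.0]
wrist_force: [-2.1, 0.2, 5.2]
finger_gap: 0.0589
grip_force: 31.9
```

The gap is 59 mm, so the lid flange is gripped. A short lift, then a check.

>>> {"op": "jog_arm", "data": {
  "motion": [0,0,-0.03,0,0,0,0.5,0,0,-0.08,0,0,0,0.5,0,0,-0.15,0,0,0,0.5,0,0,-0.25,0,0,0,0.5,0,0,-0.25,0,0,0,0.5]
}}

```text
clock: 11.05
tcp_pos: [0.4531, -0.1965, 0.0891]
orientation: [0.002, -0.068, 0.998, -0.001]
wrist_force: [0.1, -0.1, -1.4]
finger_gap: 0.059
grip_force: 33.0
```

Run:
```python
from h import *
p,M=st()
im=read_camera("side")[100:220,260:420];w=read_camera("wrist")
a=cv2.resize(im[:,:,::-1],(400,300),interpolation=cv2.INTER_CUBIC);b=cv2.resize(w[:,:,::-1],(400,300))
cv2.imwrite("pics/w6.png",np.hstack([a,b]))
to([.4518,.194,.15],-.06)
```

```text
t 11.05 tcp [ 0.4531 -0.1965  0.0891] yaw_y-90 7.8 z [ 0.0036 -0.0022 -1.    ] gap 0.058975205863023655 F [ 0.1 -0.1 -1.4] 33.04251730442047
t 11.15 tcp [ 0.4518 -0.1957  0.0873] yaw_y-90 7.8 z [ 7.e-04 -4.e-04 -1.e+00] gap 0.05877837341606572 F [ 0.  -0.4 -2.3] 33.038856983184814
jog [-0.265  1.93  -0.314] [-0.0003  0.0004  0.1249]
```

View pics/w6.png

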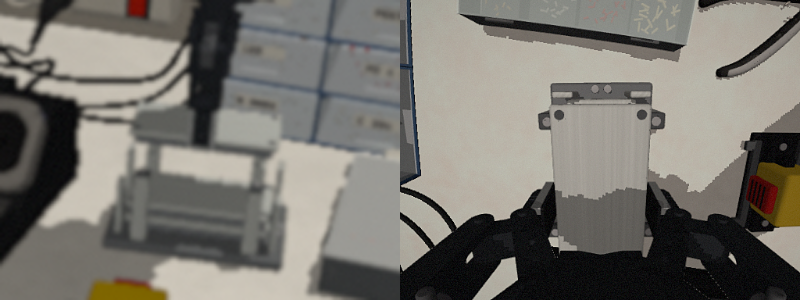

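Only the top lid came up, level, at about 1.5–2 N. Carrying it over to the pad.

>>> {"op": "jog_arm", "data": {
  "motion": [0,0,-0.15,0,0,0,0.5,0,0,-0.314,0,0,0,0.5,-0.03,0.2,-0.314,0,0,0,0.5,-0.06,0.42,-0.314,0,0,0,0.5,-0.09,0.64,-0.314,0,0,0,0.5,-0.12,0.85,-0.314,0,0,0,0.5,-0.133,0.965,-0.314,0,0,0,0.5]
}}

```text
clock: 12.02
tcp_pos: [0.4508, 0.0012, 0.149]
orientation: [-0.001, -0.069, 0.998, 0.0]
wrist_force: [-0.7, -0.7, -1.2]
finger_gap: 0.0589
grip_force: 33.2
```

>>> {"op": "jog_arm", "data": {
  "motion": [-0.03,0.2,0,0,0,0.03,0.5,-0.06,0.42,0,0,0,0.06,0.5,-0.09,0.64,0,0,0,0.09,0.5,-0.12,0.85,0,0,0,0.125,0.5,-0.133,0.965,0,0,0,0.125,0.5,-0.133,0.965,0,0,0,0.125,0.5,-0.133,0.965,0,0,0,0.125,0.5]
}}

```text
clock: 12.9
tcp_pos: [0.4515, 0.1935, 0.1492]
orientation: [-0.001, 0.03, 1.0, -0.0]
wrist_force: [0.4, 0.8, -1.0]
finger_gap: 0.0587
grip_force: 33.2
```

Run:
```python
from h import *
to([.4518,.194,.012],-.06)
```

```text
t 12.9 tcp [0.4515 0.1935 0.1492] yaw_y-90 -3.45 z [-1.3e-03 -7.0e-04 -1.0e+00] gap 0.058749229467928765 F [ 0.4  0.8 -1. ] 33.23993682861328
jog [-0.002  0.003  0.686] [-0.0005 -0.0008 -0.0002]
```

>>> {"op": "jog_arm", "data": {
  "motion": [0,0,0.15,0,0,0,0.5,0,0,0.35,0,0,0,0.5,0,0,0.52,0,0,0,0.5,0,0,0.63,0,0,0,0.5,0,0,0.685,0,0,0,0.5,0,0,0.685,0,0,0,0.5,0,0,0.685,0,0,0,0.5]
}}

```text
clock: 13.78
tcp_pos: [0.4529, 0.194, 0.0138]
orientation: [0.001, 0.03, 1.0, 0.0]
wrist_force: [-0.4, -0.1, -0.7]
finger_gap: 0.0592
grip_force: 33.2
```

>>> {"op": "jog_arm", "data": {
  "motion": [0,0,0.01,0,0,0,0.5,0,0,0.018,0,0,0,0.5,0,0,0.026,0,0,0,0.5,0,0,0.026,0,0,0,0.5]
}}

```text
clock: 14.28
tcp_pos: [0.4518, 0.1941, 0.0076]
orientation: [-0.0, 0.03, 1.0, 0.0]
wrist_force: [-0.1, -0.3, -0.9]
finger_gap: 0.059
grip_force: 33.2
```

>>> {"op": "jog_arm", "data": {
  "motion": [0,0,0.005,0,0,0,0.5,0,0,0.01,0,0,0,0.5,0,0,0.01,0,0,0,0.5]
}}

```text
clock: 14.65
tcp_pos: [0.452, 0.1941, 0.0062]
orientation: [0.0, 0.03, 1.0, 0.0]
wrist_force: [-1.6, -0.1, 4.6]
finger_gap: 0.059
grip_force: 33.8
```

The lid rests on the pad (+4.6 N). Releasing and retreating upward.

>>> {"op": "jog_arm", "data": {
  "motion": [0,0,0,0,0,0,0.75,0,0,0,0,0,0,1,0,0,0,0,0,0,1,0,0,-0.1,0,0,0,1,0,0,-0.3,0,0,0,1,0,0,-0.6,0,0,0,1,0,0,-0.9,0,0,0,1,0,0,-0.9,0,0,0,1,0,0,-0.9,0,0,0,1]
}}

```text
clock: 15.78
tcp_pos: [0.4518, 0.194, 0.1855]
orientation: [0.0, 0.03, 1.0, 0.0]
wrist_force: [-0.1, 0.2, -0.6]
finger_gap: 0.0853
grip_force: 0.0
```

Run:
```python
from h import *
st()
im=read_camera("side");w=read_camera("wrist")
a=cv2.resize(im[:,:,::-1],(400,300));b=cv2.resize(w[:,:,::-1],(400,300));t=cv2.resize(read_camera("top")[100:340,60:420,::-1],(450,300))
o=np.zeros((600,800,3),np.uint8);o[:300,:400]=a;o[:300,400:]=b;o[300:,:450]=t
cv2.imwrite("pics/w7.png",o)
```

```text
t 15.775 tcp [0.4518 0.194  0.1855] yaw_y-90 -3.45 z [ 2.e-04  1.e-04 -1.e+00] gap 0.08533958004776686 F [-0.1  0.2 -0.6] 0.0
```

View pics/w7.png

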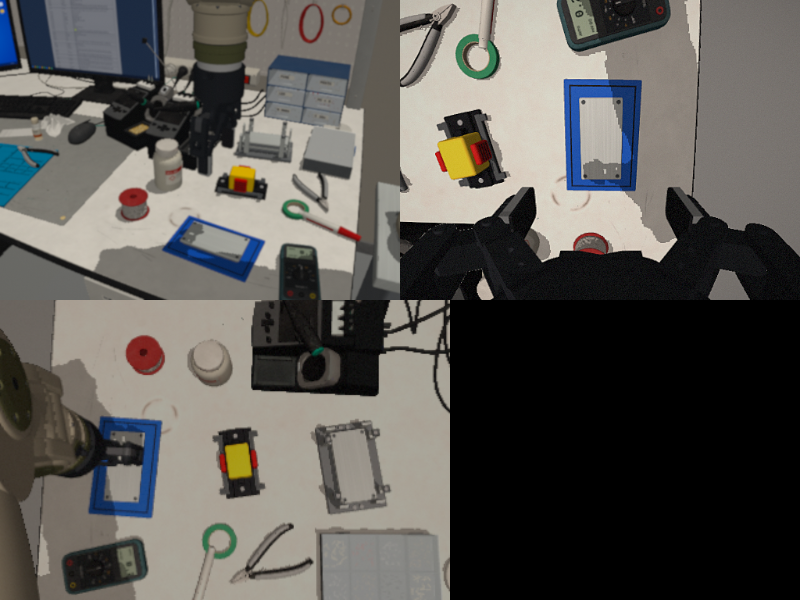

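The lid lies flat and central on the pad, smooth face up. The clamp stands upright on bare bench, two lids remain in the magazine, and the bottle and spool are where they were.

```bash
python3 -c "
from workcell import env
print(env.hand_in())"
```

```text
the job is handed in; nothing more can be done
None
```

The job is done and handed in at about 16 s: the clamp stands upright on bare bench, the top lid lies flat and central on the dark-blue pad, and the other two lids, the bottle and the spool look undisturbed in the final pictures; the hand-in returned no verdict.

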